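# Push the tin past the spring stops into its storage bay

### The job

Put the tin away in the back bay of the wooden rack, without picking it up: with your fingertips press the steel floor plate of the lane down behind the tin so that the two stop pegs sink, keep it pressed while you push the tin over the pegs until it reaches the back wall, then let the plate spring fully up so that the pegs lock the tin in. Do not lift or tip the tin, and leave the things standing round the rack alone.

Things in the scene. Friction and masses are not known exactly. Their poses are not given: they have to be found in the camera images.
- rack: Fixed light-wood rack, 262 x 98 x 62 mm; origin on its centre line at worktop level. x runs along the lane from the open mouth (x = -135 mm) to the back wall (inner face x = +112.5, 62 high), y across, z up. The tin slides on two rails, tops 32 above the worktop, 56 apart; outside them guide walls, 82 apart inside, 56 high. The steel floor plate fills the gap between the rails.
- plate (a joint): Travel of the sprung steel floor plate, straight down, in m: 0 = up, 0.018 = bottom stop; 3 N to start, 5 N fully down, springs up by itself. Plate 50 mm wide, from x = -130 to +55 in the rack frame (also under the tin), top 30 mm above the worktop at rest; it carries the two stop pegs. From 0.011 of travel the pegs are below the rails, so press about 0.015.
- press_area (a point): Point on top of the floor plate near the lane's mouth (rack x = -100 mm, y = 0), just beyond three small ribs; moves with the plate. Any part of the plate behind the tin (on the mouth's side) may be pressed.
- stops (a point): Midway between the tops of the two square steel stop pegs, 8 x 8 mm, fixed on the plate at rack x = +35 mm, y = +29 and -29, coming up through slots in the rails (11 mm above the rails at rest). Between them 50 mm is free for the fingers, which may slide along the plate.
- tin_center (a point): Centre of the loose round food tin, 75 mm in diameter, 58 mm high, about 0.33 kg (29 mm above its underside). It stands upright on the rails, in the front part of the lane before the pegs; its top is 90 mm above the worktop.
- home (a point): Where the centre of the tin is when it touches the back wall (rack x = +75, y = 0, 61 mm above the worktop); with the pegs up behind it the tin has about 8 mm of play here.
- garlic: Bystander: garlic bulb, 56 mm, on the worktop; origin at its underside.
- spice_jar: Bystander: spice jar with white cap, 47 mm thick, 98 mm tall, on the worktop; origin at its underside.
- food_tub: Bystander: plastic food tub with a lid, 89 x 119 x 56 mm, on the worktop; origin at its underside.
- tin: The same tin; origin at the centre of its underside (its turn about the vertical does not matter).

How it is judged:
On the way, in this order (a step that is already met when the one before it is completed fails the run):
1. the floor plate is pressed down by the fingers while the tin still stands before the pegs (value of joint plate above 0.01 m and contact force between the fingers and plate above 0.5 N and x of tin_center in the frame of rack below 0.012 m), for 0.1 s.
2. the tin is over the pegs with the plate held down (value of joint plate above 0.01 m and x of tin_center in the frame of rack between 0.025 and 0.05 m), for 0.05 s.
At the end, for the whole second after the job is handed in: The tin stands upright and at rest on the rails in the back bay, its centre within 10 mm of home along the lane, and the floor plate is up again (less than 3 mm pressed), so that the pegs lock the tin in (x of tin_center in the frame of rack between 0.065 and 0.079 m and z of tin_center in the frame of rack between 0.058 and 0.064 m and angle between tin_center's own z axis and vertical below 0.06 rad and value of joint plate below 0.003 m and linear speed of tin below 0.02 m/s); the robot touches nothing.
It fails at once if the tin is lifted more than 12 mm off the rails (z of tin_center in the frame of rack above 0.073 m).
It fails at once if the tin is tipped by more than 0.25 rad (angle between tin_center's own z axis and vertical above 0.25 rad).
It fails at once if the plate is let up (less than 6 mm pressed) while the tin is over the pegs (value of joint plate below 0.006 m and x of tin_center in the frame of rack between 0.022 and 0.05 m).
It fails at once if the garlic bulb, spice jar or food tub is moved more than 25 mm (distance of any of garlic, spice_jar, food_tub from where it was at the start of the episode above 0.025 m).
It also fails if it takes over 38 s, if anything falls off the work surface, if the arm or the gripper's body presses on something with over 40 N, if the wrist force passes 120 N, or if a joint passes its speed limit or range.

### The arm

A 7-joint arm with a two-finger parallel gripper is mounted at the origin on a cart in front of the work surface, level with it; the furniture and walls round the work are solid. World frame = base frame: x ahead of the robot, y to its left, z up, the work surface at z = 0. Lengths are in m, angles in rad, forces in N, time in s.
With the tool pointing down it reaches from about 0.4 to 0.85 m from the base axis. Payload 4.4 kg.
Tool frame: the origin (TCP) lies on the centre line of the jaws, within the pads' length; the fingertips stand ctrl.tip_extent ahead of it and the grasp point (between the pads) lies 6 mm ahead of it (ctrl.tip_extent is the distance from the TCP to the fingertips, in m); z points along the fingers, y is the line along which they close (so a half turn about z gives the same grasp; the last joint's range is limited). The gripper opens to 94 mm and grips with 3 to 60 N. Pads are 16 mm wide; open, the fingers measure 119 mm over their backs; the gripper's body (75 mm by 177 mm) begins 78 mm behind the grasp point.
Start: joints at [-1.369, 0.628, 0.038, 1.517, -0.027, 0.996, -0.02], TCP at [0.172, 0.627, 0.23] pointing down, gripper open.
Joint ranges: [-3.06, 3.06], [-0.37, 2.12], [-1.25, 1.32], [0.18, 2.47], [-1.1, 4.24], [0.23, 1.98], [-2.94, 2.94]. Speed limits (rad/s): [2.57, 2.57, 3.14, 3.14, 3.14, 3.14, 3.14].

### API

Orientations are given as a rotation vector (axis times angle).
In Python, from bench import monitor, eyes, ctrl gives the robot as it stands.
- The arm moves only by the tool apply_moves, never from a script. Its argument "motion" is a list of rows, each a list of 3 entries, a list of its own where there are three numbers: the opening, from 0 (shut) to 1 (fully open), then the shift along the tool's x, y, z in mm, then the turn, a rotation vector about the tool's x, y, z in rad. In form: [[gripper, [tx, ty, tz], [wx, wy, wz]], ...]. A call has 1 to 8 rows; each row shifts and turns the commanded pose from where the row before left it, along the tool's axes as they then stand; what a row does not reach is not made up. A row lasts 1/12 s, in which the tool goes at most 41.7 mm and 7.16 degrees, less where a joint would pass 70% of its speed; a pose out of reach is approached as far as the arm can. A call is refused whole if a number of a shift passes 41.7 or a number of a turn 0.125, either way. A call with a gripper value outside its range is refused whole. The fingers move at their own pace and stop on an object; "newtons" is the grip in N (left out, the last holds). Time passes only in rows, so rows that do not move let the fingers close. It gives the time, the measured TCP pose, the force, the opening and the grip force at its end, in the units of the state.
- monitor.get_state(): the state, without advancing time (a new reading comes with each control period).
- eyes.read_camera(name): name is "scene" or "top" or "wrist"; returns the picture (480x640x3 uint8, blue, green, red); there is no depth.
- eyes.camera_model(name): a dict with "K" (3x3 intrinsics, pixels), "R" (3x3) and "t" (3): a world point X has camera coordinates R X + t. Camera axes: x right, y down, z forward; pixel columns grow to the right and rows downward; lengths in m; the calibration is good to about 2 mm. The wrist camera is an equidistant fisheye: a pixel r from the principal point sees the ray r / f radians off the axis. A picture is of the moment at which its call begins: read the wrist's pose just before it. camera_model takes no time and is no camera call; for the wrist camera it gives the pose at the moment of the call.
- ctrl.job_done(): hands the job in; it is judged then, once.
The state is a dict: "time_s": time; "q": joint angles; "joint_velocities": joint speeds; "effort": joint torques, N m; "ee_pos": TCP position; "eef_rot": TCP orientation; "force": force on the tool from outside, world axes, zero at the start; "wrist_torque": the same for the moment, N m; "gripper_width": finger opening in m; "grip_force": force on a finger pad.
Only numpy, scipy, OpenCV 4.12 (cv2) and the standard library are available. Lean on these libraries where they do the work, as an engineer would, in place of code of your own. Each camera call takes 0.05 s, during which the arm holds its last target. There are 200 camera calls.

## Working session

There is one attempt and no reset: what is moved stays moved. The work goes in short steps, Python scripts to look and compute and a tool call to move; the robot and the scene stay as the last step left them, time stands still between calls to the robot, and variables do not carry over. Pictures are saved under pics/ and viewed, at most 10 in all, crops included, and the job is handed in when it is done.

Besides the shell and the picture viewer there is one more tool, called after "Request:" by a JSON object that holds its "name" and its "arguments". apply_moves: Moves the arm, as the interface text tells. Its arguments: {"type":"object","properties":{"motion":{"type":"array"},"newtons":{"type":"number"}},"required":["motion"]}

```bash
ls; mkdir -p pics; python3 - <<'E'
from bench import monitor, eyes, ctrl
import cv2,numpy as np
s=monitor.get_state(); print(s, ctrl.tip_extent)
for n in("scene","top"):
    im=eyes.read_camera(n); cv2.imwrite(f"pics/{n}0.png",im)
    m=eyes.camera_model(n); print(n,m)
E
```

```text
pics
{'time_s': 0.0, 'q': array([-1.36878999,  0.6293345 ,  0.03842446,  1.51837095, -0.02698932,
        0.99631849, -0.01999984]), 'joint_velocities': array([ 9.39019999e-04,  3.56117764e-04, -4.45703269e-05, -4.88606527e-04,
        7.27426852e-05,  3.57435171e-04, -8.34884522e-04]), 'effort': array([ 1.66914633e-04, -5.49731398e+01,  1.14332456e+00, -1.86645001e+01,
       -5.23414998e-02,  2.31687294e-02,  1.57959462e-04]), 'ee_pos': array([0.17179826, 0.6262274 , 0.22956038]), 'eef_rot': array([-4.19350822e-01, -3.11324303e+00,  2.98375174e-03]), 'force': array([-0.9199245 ,  0.0103161 ,  0.75434645]), 'wrist_torque': array([-0.0025202 , -0.01134888,  0.0030459 ]), 'grip_force': 0.0, 'gripper_width': 0.0940890816905294} 0.025
scene {'K': array([[556.05609756,   0.        , 317.9892862 ],
       [  0.        , 556.05609756, 241.83648282],
       [  0.        ,   0.        ,   1.        ]]), 'R': array([[-0.87323981, -0.4872128 , -0.00871369],
       [-0.42163741,  0.76443063, -0.48771683],
       [ 0.2442829 , -0.42221973, -0.8729584 ]]), 't': array([0.44711386, 0.29935433, 1.12329015])}
top {'K': array([[534.32545704,   0.        , 317.71395084],
       [  0.        , 534.32545704, 243.78209797],
       [  0.        ,   0.        ,   1.        ]]), 'R': array([[-2.96569640e-02, -9.99553977e-01, -3.50890838e-03],
       [-9.93754492e-01,  2.98623334e-02, -1.07518605e-01],
       [ 1.07575434e-01,  2.98318065e-04, -9.94196880e-01]]), 't': array([-0.04264502,  0.54462224,  1.48673927])}
```

View pics/scene0.png

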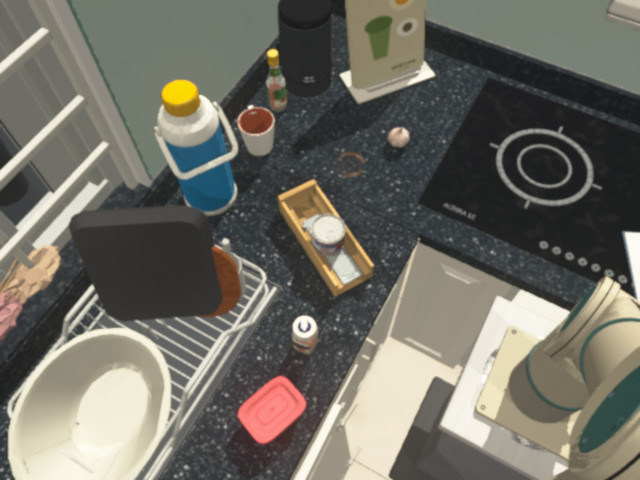

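View pics/top0.png

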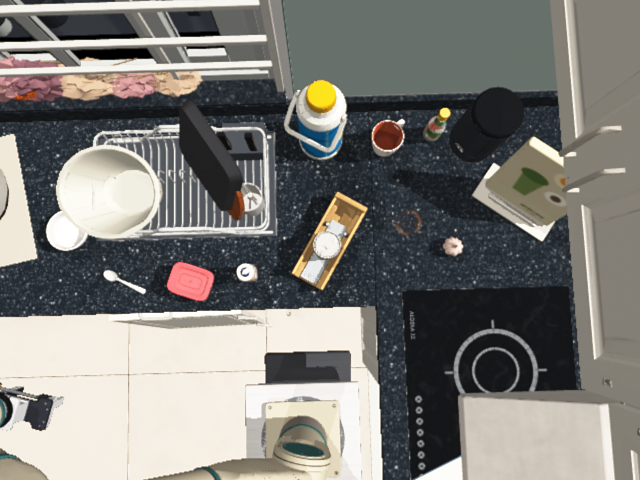

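The rack lies at about top-view (308,283) to (350,200), with the steel plate and mouth on the robot's side. The tin is at about (327,245). The garlic is at (453,246), the jar at (247,272) and the tub at (190,281). Next I'll measure the rack and tin.

```bash
cat > h.py <<'E'
import cv2,numpy as np
from bench import monitor, eyes, ctrl
from scipy.spatial.transform import Rotation as Rot
def ray(n,u,v,z,m=None):
    m=m or eyes.camera_model(n);d=np.linalg.inv(m["K"])@[u,v,1.];R,t=m["R"],m["t"]
    c=-R.T@t;d=R.T@d;return c+d*(z-c[2])/d[2]
E
python3 - <<'E'
from h import *
a=cv2.imread("pics/top0.png");b=cv2.imread("pics/scene0.png")
A=cv2.resize(a[185:300,280:380],None,fx=5,fy=5,interpolation=2)[:575]
hsv=cv2.cvtColor(a,cv2.COLOR_BGR2HSV)
m=cv2.inRange(hsv,(10,70,80),(30,255,255));m[:180]=0;m[300:]=0;m[:,:285]=0;m[:,375:]=0
pts=cv2.findNonZero(m);r=cv2.minAreaRect(pts);print(r);c=cv2.boxPoints(r);print(c)
for z in(0.056,0.062):print([ray("top",*p,z)[:2].round(4) for p in c])
cv2.imwrite("pics/c1.png",A)
B=cv2.resize(b[175:300,270:380],None,fx=5,fy=4.7,interpolation=2);cv2.imwrite("pics/c2.png",B[:600])
E
```

```text
((329.3496398925781, 240.24533081054688), (36.80545425415039, 95.02522277832031), 28.9091854095459)
[[290.27145 272.94095]
 [336.20883 189.75711]
 [368.42783 207.54971]
 [322.49045 290.73355]]
[array([0.4613, 0.0195]), array([ 0.6917, -0.1155]), array([ 0.6382, -0.2042]), array([ 0.4095, -0.0682])]
[array([0.4609, 0.0192]), array([ 0.6904, -0.1153]), array([ 0.6371, -0.2036]), array([ 0.4094, -0.0682])]
```

View pics/c1.png

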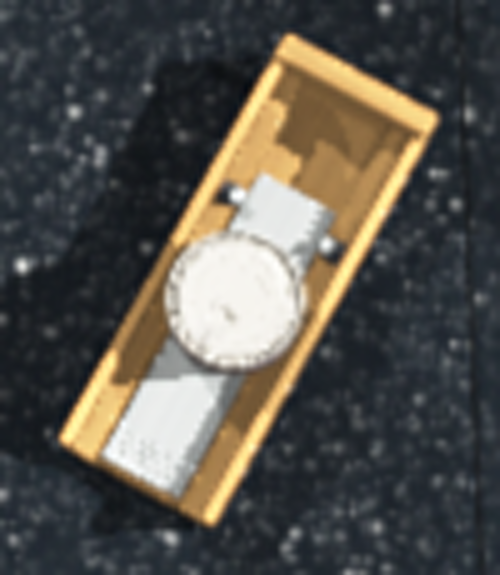

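View pics/c2.png

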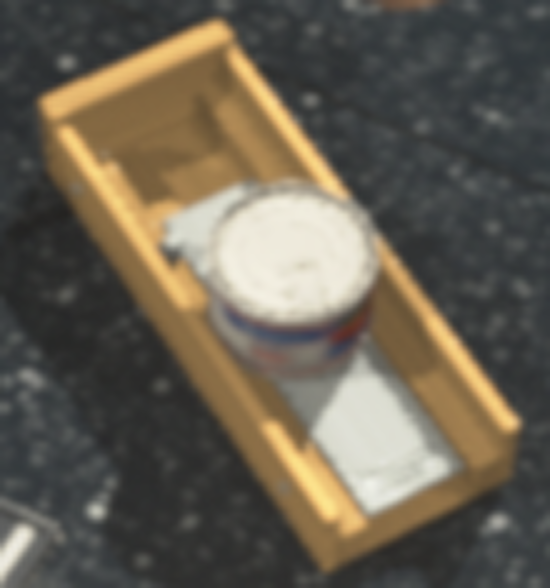

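```bash
cat >> h.py <<'E'
def goto(p,yaw_axis):
    "shift in the tool's current frame (mm) to p, after yaw turning w about tool z first"
    s=monitor.get_state();R=Rot.from_rotvec(s["eef_rot"]).as_matrix();return s,R,R.T@(np.array(p)-s["ee_pos"])*1000
E
python3 - <<'E'
from h import *
f=lambda u,v,z:ray("top",280+u/5,185+v/5,z)
g=lambda u,v,z:ray("scene",270+u/5,175+v/4.7,z)
BL=f(285,35,.062);BR=f(440,115,.062);ML=f(60,440,.056);MR=f(212,525,.056);MR0=f(212,525,.032)
print(BL,BR,ML,MR,MR0)
print("pegs",f(237,195,.043),f(331,246,.043)); print("tin top",f(235,301,.09),g(297,255,.09))
print("scene BL,BR,MR",g(40,100,.062),g(218,22,.062),g(520,425,.056))
d=(BL+BR)/2-(ML+MR)/2;print(d,np.degrees(np.arctan2(d[1],d[0])))
s,R,_=goto([0,0,0],0);print(R.round(4))
E
```

```text
[ 0.68396024 -0.11729133  0.062     ] [ 0.63589594 -0.20236163  0.062     ] [0.46095555 0.01474982 0.056     ] [ 0.41152907 -0.0680151   0.056     ] [ 0.41203986 -0.06815584  0.032     ]
pegs [ 0.59693952 -0.0878782   0.043     ] [ 0.56634582 -0.13988238  0.043     ]
tin top [ 0.53189803 -0.08404979  0.09      ] [ 0.52697044 -0.07924408  0.09      ]
scene BL,BR,MR [ 0.6807918  -0.11412935  0.062     ] [ 0.63172985 -0.19451874  0.062     ] [ 0.4085418  -0.06387679  0.056     ]
[ 0.22368578 -0.13319383  0.006     ] -30.77170953893191
[[-9.644e-01  2.646e-01 -5.000e-04]
 [ 2.646e-01  9.644e-01 -1.600e-03]
 [ 0.000e+00 -1.600e-03 -1.000e+00]]
```

Request:
{"name": "apply_moves", "arguments": {"motion": [[0,[-29,-21,0],[0,0,0]],[0,[-29,-21,0],[0,0,0]],[0,[-29,-21,0],[0,0,0]],[0,[-29,-21,0],[0,0,0]],[0,[-29,-21,0],[0,0,0]],[0,[-29,-21,0],[0,0,0]],[0,[-29,-21,0],[0,0,0]],[0,[-29,-21,0],[0,0,0]]], "newtons": 10}}

```text
time_s: 0.77
ee_pos: [0.3519, 0.4018, 0.2302]
eef_rot: [-0.419, -3.113, 0.001]
force: [0.2, 0.3, 0.5]
gripper_width: 0.0442
grip_force: 0.0
```

Request:
{"name": "apply_moves", "arguments": {"motion": [[0,[-29,-21,0],[0,0,0]],[0,[-29,-21,0],[0,0,0]],[0,[-15,-33,0],[0,0,0]],[0,[-15,-33,0],[0,0,0]],[0,[-15,-33,0],[0,0,0]],[0,[-15,-33,0],[0,0,0]],[0,[-15,-33,0],[0,0,0]],[0,[-15,-33,0],[0,0,0]]]}}

```text
time_s: 1.43
ee_pos: [0.4302, 0.1311, 0.2303]
eef_rot: [-0.419, -3.113, 0.0]
force: [0.8, 1.1, 0.3]
gripper_width: 0.0005
grip_force: 0.0
```

Request:
{"name": "apply_moves", "arguments": {"motion": [[0,[-15,-33,0],[0,0,0]],[0,[-15,-33,0],[0,0,0]],[0,[-15,-33,0],[0,0,0]],[0,[0,0,0],[0,0,0.087]],[0,[0,0,0],[0,0,0.087]],[0,[0,0,0],[0,0,0.086]],[0,[0,0,0],[0,0,0]]]}}

```text
time_s: 2.02
ee_pos: [0.4475, 0.025, 0.2303]
eef_rot: [-0.824, -3.031, 0.001]
force: [1.0, 0.4, 0.9]
gripper_width: 0.0003
grip_force: 0.0
```

Request:
{"name": "apply_moves", "arguments": {"motion": [[0,[-26,-26,0],[0,0,0]],[0,[-27,-26,0],[0,0,0]],[0,[0,0,33],[0,0,0]],[0,[0,0,33],[0,0,0]],[0,[0,0,33],[0,0,0]],[0,[0,0,0],[0,0,0]],[0,[0,0,0],[0,0,0]]]}}

```text
time_s: 2.6
ee_pos: [0.466, -0.0459, 0.1306]
eef_rot: [-0.816, -3.03, 0.001]
force: [0.2, -0.8, 0.1]
gripper_width: 0.0001
grip_force: 0.0
```

```bash
python3 - <<'E'
from h import *
s=monitor.get_state();m=eyes.camera_model("wrist");im=eyes.read_camera("wrist");cv2.imwrite("pics/w1.png",im)
print(s["ee_pos"],s["eef_rot"],m)
t=eyes.read_camera("top");cv2.imwrite("pics/t1.png",t)
sc=eyes.read_camera("scene");cv2.imwrite("pics/s1.png",cv2.resize(sc[150:310,260:390],None,fx=3.7,fy=3.7,interpolation=2))
E
```

```text
[ 0.46597994 -0.04593344  0.13055516] [-8.15703371e-01 -3.02950987e+00  1.24621077e-03] {'K': array([[371.64829954,   0.        , 325.68865001],
       [  0.        , 371.64829954, 236.35171116],
       [  0.        ,   0.        ,   1.        ]]), 'R': array([[ 0.50214503,  0.86478169, -0.00173333],
       [ 0.83236582, -0.48277681,  0.27220158],
       [ 0.23455813, -0.13812744, -0.96223869]]), 't': array([-0.1940806 , -0.41078243,  0.18001769])}
```

View pics/w1.png

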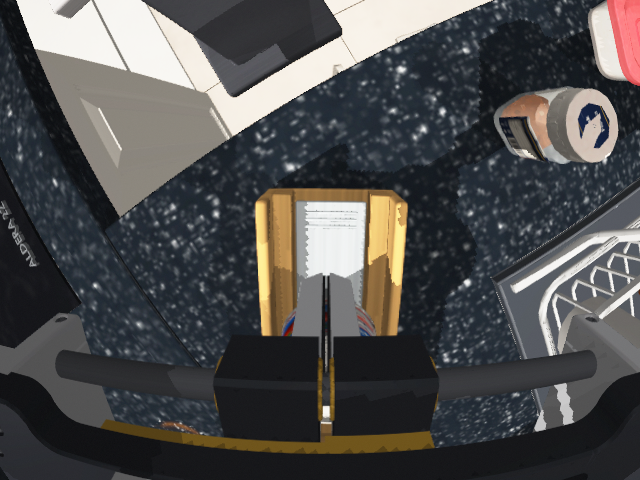

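The wrist view shows the mouth of the lane: plate edges at about columns 304 and 365 at row 205, with the ribs at rows 212–226. The fingers are above the lane, behind the tin.

```bash
python3 - <<'E'
from h import *
m=eyes.camera_model("wrist");K,R,t=m["K"],m["R"],m["t"]
s=monitor.get_state();u=np.array([.8634,-.5045]);n=np.array([.5045,.8634])
def w(px,py,z):
    d=cv2.fisheye.undistortPoints(np.array([[[px,py]]],float),K,np.zeros(4))[0,0]
    d=R.T@[*d,1];c=-R.T@t;X=c+d*(z-c[2])/d[2];r=X[:2]-s["ee_pos"][:2];return X.round(4),(r@u).round(4),(r@n).round(4)
for p in [(304,204,.03),(365,204,.03),(304,265,.03),(363,265,.03),(257,192,.056),(406,204,.056),(330,228,.03),(330,200,.03)]:print(p,*w(*p))
E
```

```text
(304, 204, 0.03) [ 0.435 -0.044  0.03 ] -0.03 -0.0151
(365, 204, 0.03) [ 0.4566 -0.0068  0.03  ] -0.0301 0.0279
(304, 265, 0.03) [ 0.4742 -0.0676  0.03  ] 0.0157 -0.0158
(363, 265, 0.03) [ 0.4962 -0.0299  0.03  ] 0.0157 0.0278
(257, 192, 0.056) [ 0.4094 -0.0619  0.056 ] -0.0431 -0.0435
(406, 204, 0.056) [0.4639 0.0165 0.056 ] -0.0356 0.0517
(330, 228, 0.03) [ 0.4594 -0.0369  0.03  ] -0.0125 0.0033
(330, 200, 0.03) [ 0.4418 -0.0267  0.03  ] -0.0329 0.0032
```

View pics/s1.png

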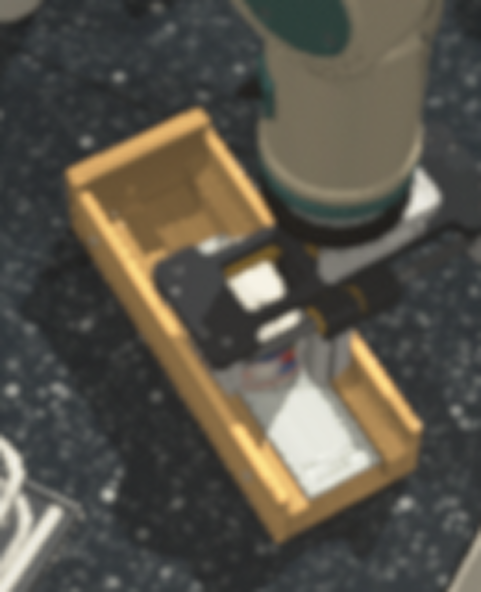

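Request:
{"name": "apply_moves", "arguments": {"motion": [[0,[0,4,20],[0,0,0]],[0,[0,0,25],[0,0,0]],[0,[0,0,20],[0,0,0]],[0,[0,0,5],[0,0,0]],[0,[0,0,0],[0,0,0]]]}}

```text
time_s: 3.17
ee_pos: [0.4695, -0.0426, 0.0618]
eef_rot: [0.819, 3.033, 0.0]
force: [-0.4, -1.4, -0.4]
gripper_width: 0.0008
grip_force: 0.0
```

Request:
{"name": "apply_moves", "arguments": {"motion": [[0,[0,0,5],[0,0,0]],[0,[0,0,4],[0,0,0]],[0,[0,0,0],[0,0,0]],[0,[0,0,0],[0,0,0]]]}}

```text
time_s: 3.5
ee_pos: [0.4706, -0.0428, 0.0533]
eef_rot: [0.819, 3.03, 0.001]
force: [1.8, 0.4, 1.4]
gripper_width: 0.0005
grip_force: 1.1
```

```bash
python3 - <<'E'
from h import *
im=eyes.read_camera("wrist");cv2.imwrite("pics/w2.png",im[150:480,150:500])
E
```

```text
(no output)
```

View pics/w2.png

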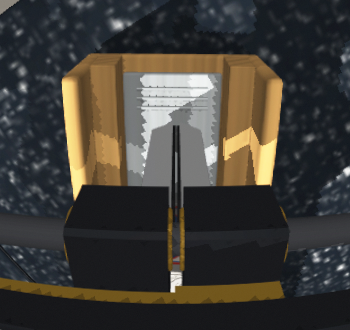

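The crop shows the plate centred at column 173 and the fingers at 177, so they are about 1 mm off. I'll press now.

Request:
{"name": "apply_moves", "arguments": {"motion": [[0,[0,-1,4],[0,0,0]],[0,[0,0,4],[0,0,0]],[0,[0,0,3],[0,0,0]],[0,[0,0,2],[0,0,0]],[0,[0,0,0],[0,0,0]],[0,[0,0,0],[0,0,0]],[0,[0,0,0],[0,0,0]],[0,[0,0,0],[0,0,0]]]}}

```text
time_s: 4.22
ee_pos: [0.4691, -0.0436, 0.0396]
eef_rot: [0.819, 3.032, 0.0]
force: [2.8, 0.5, 3.2]
gripper_width: -0.0
grip_force: 1.9
```

Request:
{"name": "apply_moves", "arguments": {"motion": [[0,[-7,0,0],[0,0,0]],[0,[-7,0,0],[0,0,0]],[0,[-5,0,0],[0,0,0]],[0,[-5,0,0],[0,0,0]],[0,[-5,0,0],[0,0,0]],[0,[-5,0,0],[0,0,0]],[0,[-5,0,0],[0,0,0]],[0,[0,0,0],[0,0,0]]]}}

```text
time_s: 4.88
ee_pos: [0.5017, -0.0634, 0.0392]
eef_rot: [-0.819, -3.03, 0.0]
force: [-3.9, 0.6, 3.8]
gripper_width: 0.0005
grip_force: 2.7
```

```bash
python3 - <<'E'
from h import *
s=monitor.get_state();print(s["ee_pos"],s["force"],s["wrist_torque"])
a=eyes.read_camera("scene")[160:300,260:390];b=eyes.read_camera("top")[175:300,270:390]
z=lambda i:cv2.resize(i,(400,430),interpolation=2)
cv2.imwrite("pics/s2.png",np.hstack([z(a),z(b)]))
E
```

```text
[ 0.50168722 -0.06342669  0.03922923] [-3.90133141  0.59078093  3.83045089] [ 0.26825773  0.85805472 -0.04645706]
```

View pics/s2.png

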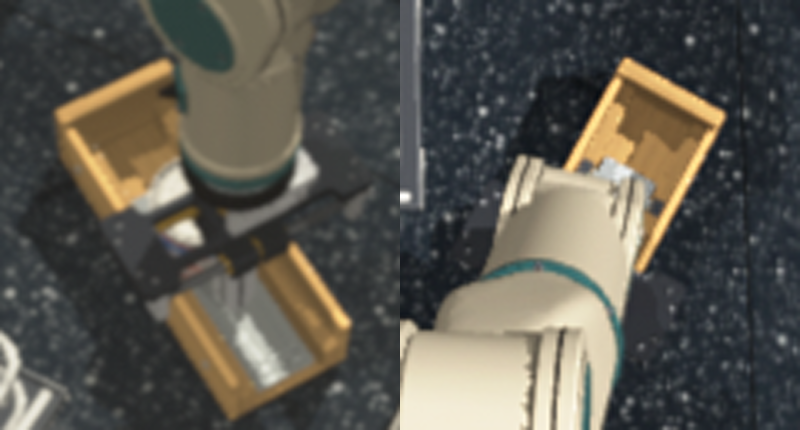

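The plate is down, with the mouth end sunken, and the fingers are pushing the upright tin with about 4 N.

Request:
{"name": "apply_moves", "arguments": {"motion": [[0,[-5,0,0],[0,0,0]],[0,[-6,0,0],[0,0,0]],[0,[-6,0,0],[0,0,0]],[0,[-6,0,0],[0,0,0]],[0,[-6,0,0],[0,0,0]],[0,[-6,0,0],[0,0,0]],[0,[-6,0,0],[0,0,0]],[0,[-4,0,0],[0,0,0]]]}}

```text
time_s: 5.65
ee_pos: [0.5406, -0.0857, 0.0393]
eef_rot: [-0.819, -3.03, -0.0]
force: [-4.8, 2.9, 5.1]
gripper_width: 0.0006
grip_force: 3.1
```

Request:
{"name": "apply_moves", "arguments": {"motion": [[0,[-5,0,0],[0,0,0]],[0,[-6,0,0],[0,0,0]],[0,[-6,0,0],[0,0,0]],[0,[-6,0,0],[0,0,0]],[0,[-5,0,0],[0,0,0]],[0,[-4,0,0],[0,0,0]],[0,[0,0,0],[0,0,0]]]}}

```text
time_s: 6.23
ee_pos: [0.5692, -0.1023, 0.0393]
eef_rot: [-0.82, -3.032, 0.0]
force: [-2.9, 1.1, 2.8]
gripper_width: 0.0005
grip_force: 2.5
```

Request:
{"name": "apply_moves", "arguments": {"motion": [[0,[-3,0,0],[0,0,0]],[0,[-2,0,0],[0,0,0]],[0,[-1,0,0],[0,0,0]],[0,[0,0,0],[0,0,0]]]}}

```text
time_s: 6.57
ee_pos: [0.5734, -0.1047, 0.0393]
eef_rot: [-0.819, -3.031, -0.0]
force: [-3.0, 2.1, 4.2]
gripper_width: 0.0002
grip_force: 2.9
```

Request:
{"name": "apply_moves", "arguments": {"motion": [[0,[-1.5,0,0],[0,0,0]],[0,[-1,0,0],[0,0,0]],[0,[-0.5,0,0],[0,0,0]],[0,[0,0,0],[0,0,0]]]}}

```text
time_s: 6.9
ee_pos: [0.5753, -0.1058, 0.0393]
eef_rot: [-0.818, -3.03, -0.0]
force: [-6.3, 3.2, 5.6]
gripper_width: 0.0005
grip_force: 4.9
```

Request:
{"name": "apply_moves", "arguments": {"motion": [[0,[-1,0,0],[0,0,0]],[0,[-0.5,0,0],[0,0,0]],[0,[0,0,0],[0,0,0]]]}}

```text
time_s: 7.15
ee_pos: [0.5754, -0.1058, 0.0394]
eef_rot: [-0.817, -3.028, -0.001]
force: [-9.9, 4.7, 9.7]
gripper_width: 0.0004
grip_force: 8.4
```

The position has stalled at the expected wall distance and the force is rising, so the tin is against the wall. I'll back off a little, then let the plate up.

Request:
{"name": "apply_moves", "arguments": {"motion": [[0,[2,0,0],[0,0,0]],[0,[3,0,0],[0,0,0]],[0,[3,0,0],[0,0,0]],[0,[0,0,-5],[0,0,0]],[0,[0,0,-5],[0,0,0]],[0,[0,0,-8],[0,0,0]],[0,[0,0,-12],[0,0,0]],[0,[0,0,0],[0,0,0]]]}}

```text
time_s: 7.82
ee_pos: [0.5718, -0.1032, 0.0715]
eef_rot: [0.819, 3.031, 0.001]
force: [0.3, -0.2, -0.6]
gripper_width: 0.0004
grip_force: 0.0
```

Request:
{"name": "apply_moves", "arguments": {"motion": [[0,[0,0,-25],[0,0,0]],[0,[0,0,-35],[0,0,0]],[0,[5,0,-35],[0,0,0]],[0,[35,0,-10],[0,0,0]],[0,[35,0,-10],[0,0,0]],[0,[40,0,0],[0,0,0]],[0,[40,0,0],[0,0,0]],[0,[0,0,0],[0,0,0]]]}}

```text
time_s: 8.48
ee_pos: [0.4275, -0.0215, 0.1839]
eef_rot: [-0.81, -3.023, 0.0]
force: [-0.4, -0.1, -0.1]
gripper_width: 0.0003
grip_force: 0.0
```

```bash
python3 - <<'E'
from h import *
s=monitor.get_state();print(s["ee_pos"],s["force"])
a=eyes.read_camera("scene")[160:300,260:390];b=eyes.read_camera("top")[175:300,270:390]
z=lambda i:cv2.resize(i,(400,430),interpolation=2)
cv2.imwrite("pics/s3.png",np.hstack([z(a),z(b)]))
E
```

```text
[ 0.4275316  -0.02147169  0.183858  ] [-0.44049648 -0.14350756 -0.07082178]
```

View pics/s3.png

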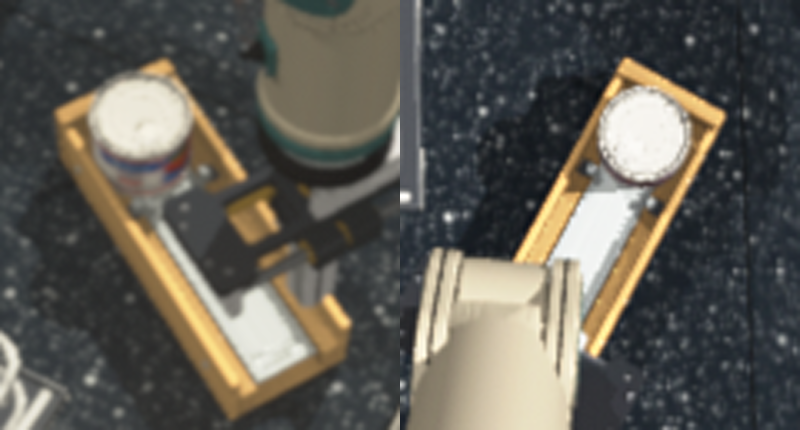

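The tin sits in the back bay at the wall, the two pegs are up behind it, and the gripper is clear.

```bash
python3 -c "
from bench import ctrl
print(ctrl.job_done())"
```

```text
the job is handed in; nothing more can be done
None
```

The tin is in the back bay against the wall, the plate has sprung up and the pegs stand up behind the tin; I handed the job in after about 8.5 s, but no verdict was returned.

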